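# Put the sippy cup away in the press-latch cup box

## Task

Put the sippy cup that stands on the shelf away in the lidded cup box: press the thumb latch on the front of the box so that the lid springs up, then stand the cup upright on the box floor in the free space beside its mate. Lower it right down to the floor before you let go, keep the mate standing, leave the lid up so the cups can air, and do not disturb the egg cup, the dispenser bottle or the spoon.

Things in the scene. Friction and masses are not known exactly. Their poses are not given: they have to be found in the camera images.
- cup_box: White plastic open tub, 140 mm deep (its x), 210 mm long (its y), 124 mm high, walls and floor 5 mm, fixed to the shelf; a flat ivory lid 8 mm thick hides its inside at the start. Origin: centre of its underside, z up. Its front (-x side, with the latch) faces the robot; yaw varies by some 17 degrees. Fingers have most room inside if they close along its y, parallel to the lid hinge.
- box_floor (a point): Centre of the tub's inner floor (130 by 200 mm, 5 mm above the shelf), axes as the box; the rim is 119 mm above it. The mate stands near the left (+y) end; the space from the right (-y) wall to the mate, about 130 mm long, is free: a good spot for the cup's axis is x = 0, y = -36 mm.
- latch_pad (a point): Middle of the top of the latch's pad: a ribbed grey tab 46 mm wide (box's y), 31 mm deep (x), sticking out level from the middle of the tub's front, 108 mm above the shelf. Press it down: it tips about a pin 24 mm behind this point, so that the hook behind it (27 mm taller than the pad, front face 18 mm behind this point) swings forward off the lid's lip.
- latch (a joint): Thumb latch angle in rad: 0 at rest (hooked), 0.32 fully pressed. Sprung: the lid is freed after about 4 mm of travel at the pad's middle (0.17 rad, some 3 N); the stop is at 7.5 mm, about 5 N. It springs back when let go.
- lid (a joint): Lid angle in rad about its hinge along the top rear (+x) edge of the tub: 0 shut, 1.9 fully up, leaning back. Sprung and damped: once freed it swings up by itself in about a second and stays up.
- cup_center (a point): Centre, half-way up (56 mm above its underside), of the sippy cup to put away, lime plastic with a white screw lid, standing upright on the shelf to the right of the box: 112 mm high, 60 mm body, a straight waist 55 mm in diameter from 42 to 72 mm up, the lid's 66 mm collar from 81 to 95 mm, and a lime flap snapped shut over the spout on top. About 90 g; z is its axis.
- mate_center (a point): Centre, half-way up (56 mm), of the mate: a sky blue sippy cup with white lid, of the same shape and size, already standing inside the box near its left end.
- egg_cup_center (a point): Centre, half-way up, of the white ceramic egg cup, 49 mm in diameter and 63 mm high, standing on the shelf to the right of the box. Leave alone.
- dispenser_center (a point): Point 90 mm up the axis of the white push dispenser bottle, 66 mm in diameter and 184 mm high, empty and easily tipped, standing at the back right. Leave alone.
- spoon: Wooden spoon lying on the shelf to the left of the box, 277 mm long along its x, origin under the middle. Leave alone.
Not all that is in view belongs to the job. Of the things that look like the part that bears cup_center, take the one that is farthest to the robot's left at the start.

How it is judged:
By the outcome, as a careful person would: the job done as asked, in the order asked, and still so for the second after the job is handed in, with the robot touching nothing.
It also fails if it takes over 51 s, if anything falls off the work surface, if the arm or the gripper's body presses on something with over 40 N, if the wrist force passes 120 N, or if a joint passes its speed limit or range.

## Robot

A 6-joint arm with a two-finger parallel gripper is mounted at the origin on the work surface. World frame = base frame: x ahead of the robot, y to its left, z up, the work surface at z = 0. Lengths are in m, angles in rad, forces in N, time in s.
With the tool pointing down it reaches from about 0.375 to 0.975 m from the base axis. Payload 3.8 kg.
Tool frame: the origin (TCP) lies midway between the tips of the shut fingers; the grasp point (between the pads) lies 19 mm behind it; z points along the fingers, y is the line along which they close (so a half turn about z gives the same grasp; the last joint's range is limited). The gripper opens to 85 mm and grips with 20 to 120 N. Pads are 22 mm wide; open, the fingers measure 114 mm over their backs; the gripper's body (76 mm by 85 mm) begins 54 mm behind the grasp point. The pads swing forward as they close: fully open they stand 13 mm farther back than shut.
Start: joints at [-1.291, 0.264, 1.604, -0, 1.274, -0.037], TCP at [0.21, -0.641, 0.193] pointing down, gripper open.
Joint ranges: [-2.63, 2.63], [-0.94, 2.18], [0.31, 2.57], [-1.31, 4.45], [0, 2.66], [-2.55, 2.55]. Speed limits (rad/s): [2.57, 2.57, 3.14, 3.14, 3.14, 3.14].

## Interface

Orientations are given as a rotation vector (axis times angle).
In Python, from workcell import bot, imaging gives the robot as it stands.
- The arm moves only by the tool step_arm, never from a script. Its argument "series" is a list of rows, each an object of numbers: "grip": the closure, from -1 (fully open) to 1 (shut); "x", "y", "z": the shift along the tool's x, y, z normalised to -1 to 1, where 1 is 500 mm; "ax", "ay", "az": the turn, a rotation vector about the tool's x, y, z normalised to -1 to 1, where 1 is 30 degrees. A call has 1 to 12 rows; each row is the pose to reach, as a shift and turn from the pose commanded when the call began, along the tool's axes at that moment; what a row does not reach only later rows make up. A row lasts 1/10 s, in which the tool goes at most 50 mm and 8.59 degrees, less where a joint would pass 70% of its speed; a pose out of reach is approached as far as the arm can. A call with a number of a shift or a turn outside -1 to 1 is refused whole. A call with a gripper value outside its range is refused whole. The fingers move at their own pace and stop on an object; "force" is the grip in N (left out, the last holds). Time passes only in rows, so rows that repeat a pose let the fingers close. It gives the time, the measured TCP pose, the force, the opening and the grip force at its end, in the units of the state.
- bot.read_state(): the state, without advancing time (a new reading comes with each control period).
- imaging.read_camera(name): name is "side" or "top"; returns a dict with "img" (400x640x3 uint8, red, green, blue), "fx", "fy", "cx", "cy" (pixels), "R" (3x3) and "t" (3): a world point X has camera coordinates R X + t. Camera axes: x right, y down, z forward; pixel columns grow to the right and rows downward; lengths in m; the calibration is good to about 2 mm. A picture is of the moment at which its call begins. There is no depth.
- bot.finish_job(): hands the job in; it is judged then, once.
The state is a dict: "time": time; "q": joint angles; "joint_vel": joint speeds; "joint_torque": joint torques, N m; "tool_pos": TCP position; "tcp_rot": TCP orientation; "wrist_force": force on the tool from outside, world axes, zero at the start; "torque": the same for the moment, N m; "width": opening from 0.0 (shut) to 1.0 (fully open); "grip_force": force on a finger pad.
Only numpy, scipy, OpenCV 4.12 (cv2) and the standard library are available. Lean on these libraries where they do the work, as an engineer would, in place of code of your own. Each camera call takes 0.05 s, during which the arm holds its last target. There are 200 camera calls.

## Working session

There is one attempt and no reset: what is moved stays moved. The work goes in short steps, Python scripts to look and compute and a tool call to move; the robot and the scene stay as the last step left them, time stands still between calls to the robot, and variables do not carry over. Pictures are saved under pics/ and viewed, at most 10 in all, crops included, and the job is handed in when it is done.

Besides the shell and the picture viewer there is one more tool, called after "Emit:" in YAML: its name, and indented under it one key for each argument. step_arm: Moves the arm, as the interface text tells. Scaled input: -1 to 1 covers 500 mm each way for a shift and 30 degrees each way for a turn. Its arguments: {"type":"object","properties":{"series":{"type":"array","items":{"type":"object","properties":{"grip":{"type":"number"},"x":{"type":"number","minimum":-1,"maximum":1},"y":{"type":"number","minimum":-1,"maximum":1},"z":{"type":"number","minimum":-1,"maximum":1},"ax":{"type":"number","minimum":-1,"maximum":1},"ay":{"type":"number","minimum":-1,"maximum":1},"az":{"type":"number","minimum":-1,"maximum":1}}}},"force":{"type":"number"}},"required":["series"]}

```bash
mkdir -p pics; python3 - <<'E'
from workcell import bot, imaging
import cv2, pickle, numpy as np
s=bot.read_state(); print(s['time'],s['tool_pos'],s['tcp_rot'],s['width'])
for n in ('side','top'):
    c=imaging.read_camera(n); pickle.dump(c,open(f'{n}0.pkl','wb'))
    cv2.imwrite(f'pics/{n}0.png',c['img'][:,:,::-1])
    print(n,c['fx'],c['fy'],c['cx'],c['cy'],np.round(c['R'],3).tolist(),c['t'],-c['R'].T@c['t'])
E
```

```text
0.0 [ 0.21005395 -0.64060958  0.19153137] [-3.10002790e+00 -4.95222203e-01  4.49620764e-04] 1.001943332861466
side 505.64118527610657 505.64118527610657 319.19172021000037 192.2302445365777 [[-0.915, -0.403, -0.005], [-0.303, 0.695, -0.652], [0.267, -0.596, -0.758]] [0.48105597 0.22790139 1.51556834] [0.10510161 0.93829933 1.29955735]
top 471.9145259959332 471.9145259959332 319.8910541147755 199.1300776884718 [[-0.0, -1.0, -0.007], [-0.989, 0.001, -0.15], [0.15, 0.007, -0.989]] [0.02536537 0.51680093 1.38125307] [0.30373957 0.01540808 1.4432919 ]
```

View pics/side0.png

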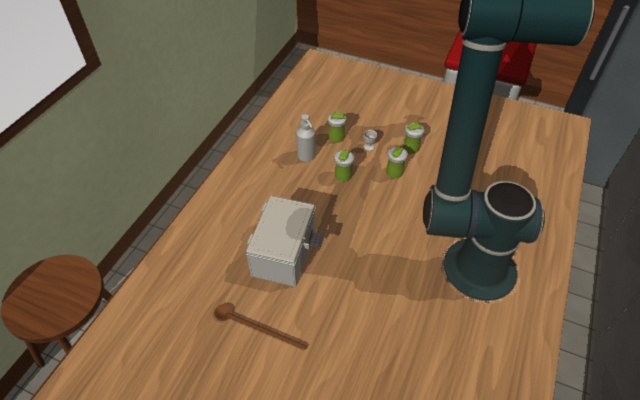

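View pics/top0.png

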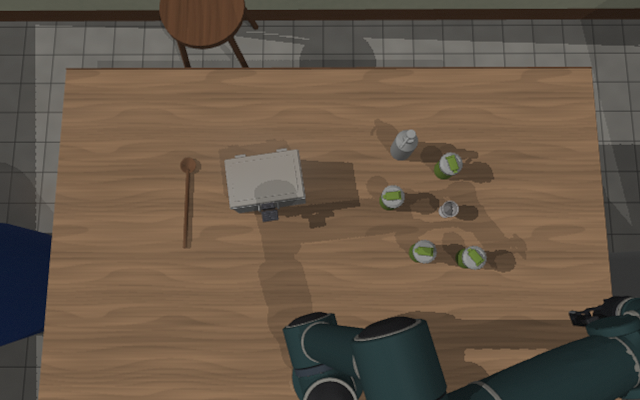

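Side view: box at (282,240) with its latch at (313,238), spoon at (260,327), dispenser at (306,140), egg cup at (370,138). There are four lime cups. Top view: box at (265,180) with its latch at (269,212).

Candidates in the top view are (392,197), (424,252), (450,165) and (472,258). The farthest to the robot's left is the one with the largest y, the leftmost here: (392,197), which is (344,165) in the side view.

```bash
cat > h.py <<'E'
import numpy as np, cv2, pickle
def load(n): return pickle.load(open(n+'.pkl','rb'))
def ray(c,p):
    d=c['R'].T@np.array([(p[0]-c['cx'])/c['fx'],(p[1]-c['cy'])/c['fy'],1.]); return -c['R'].T@c['t'],d/np.linalg.norm(d)
def onz(c,p,z):
    o,d=ray(c,p); return o+d*(z-o[2])/d[2]
def tri(c1,p1,c2,p2):
    o1,d1=ray(c1,p1);o2,d2=ray(c2,p2)
    s=np.linalg.lstsq(np.c_[d1,-d2],o2-o1,rcond=None)[0]
    a,b=o1+s[0]*d1,o2+s[1]*d2; return (a+b)/2,np.linalg.norm(a-b)
def proj(c,X):
    v=c['R']@np.array(X,float)+c['t']; return np.array([c['fx']*v[0]/v[2]+c['cx'],c['fy']*v[1]/v[2]+c['cy']])
def mask(c,lo,hi):
    return cv2.inRange(cv2.cvtColor(c['img'],cv2.COLOR_RGB2HSV),np.array(lo),np.array(hi))
def blobs(m,amin=15):
    n,_,st,ce=cv2.connectedComponentsWithStats(m); return [(ce[i].round(1).tolist(),st[i].tolist()) for i in range(1,n) if st[i][4]>=amin]
E
python3 - <<'E'
from h import *
T,S=load('top0'),load('side0')
for c in (T,S): print([(b[0],b[1]) for b in blobs(mask(c,(30,120,60),(50,255,255)))])
a=cv2.resize(T['img'][135:235,215:325],None,fx=4,fy=4,interpolation=cv2.INTER_CUBIC)
b=cv2.resize(T['img'][175:220,370:415],None,fx=7,fy=7,interpolation=cv2.INTER_CUBIC)
d=cv2.resize(S['img'][140:185,322:367],None,fx=6,fy=6,interpolation=cv2.INTER_CUBIC)
e=cv2.resize(S['img'][190:290,240:330],None,fx=3,fy=3,interpolation=cv2.INTER_CUBIC)
o=np.zeros((600,800,3),np.uint8)
o[:400,:440]=a;o[:315,445:760]=b;o[320:590,500:770]=d;o[300:600,225:495]=e[:300,:270]
cv2.imwrite('pics/crop1.png',o[:,:,::-1])
E
```

```text
[([452.4, 162.9], [446, 155, 12, 18, 115]), ([438.5, 171.7], [434, 161, 12, 18, 93]), ([392.3, 195.4], [384, 191, 17, 9, 112]), ([382.5, 204.3], [380, 197, 8, 13, 30]), ([411.5, 253.4], [409, 245, 9, 17, 46]), ([424.5, 250.8], [415, 247, 18, 9, 119]), ([460.3, 259.1], [458, 249, 9, 19, 69]), ([475.2, 256.3], [468, 249, 16, 17, 125])]
[([337.8, 115.1], [331, 113, 15, 5, 65]), ([413.8, 126.0], [407, 123, 15, 7, 63]), ([336.0, 133.5], [329, 126, 15, 16, 212]), ([412.0, 143.1], [404, 135, 16, 17, 177]), ([397.2, 151.1], [393, 147, 11, 10, 67]), ([343.6, 154.6], [340, 150, 10, 11, 66]), ([394.6, 169.2], [387, 161, 17, 17, 229]), ([342.8, 173.0], [335, 165, 17, 17, 221])]
```

View pics/crop1.png

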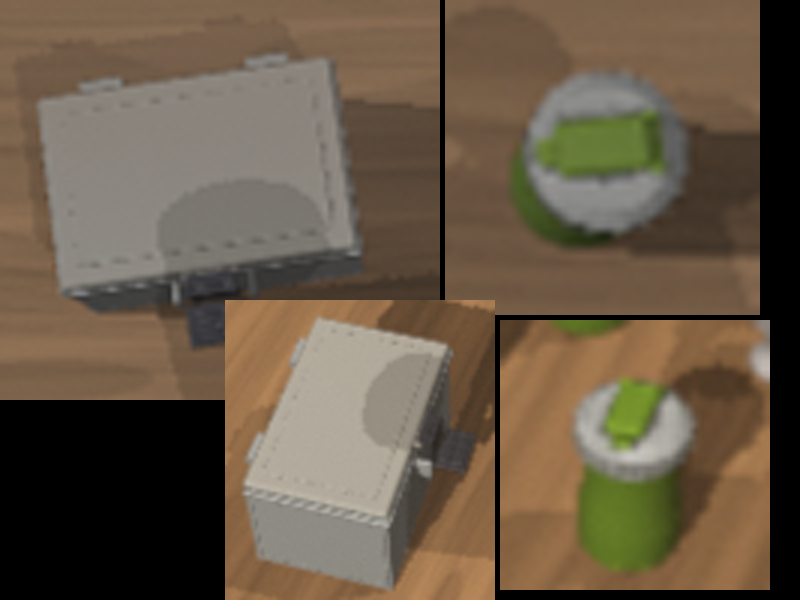

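The crop shows the leftmost lime cup upright with its flap shut, collar centre about (393.1,196.7) top and (344.3,157.5) side. The lid corners and the grey pad, about (268.7,216.5) top and (313,240) side, are clear too.

```bash
python3 - <<'E'
from h import *
T,S=load('top0'),load('side0')
print('collar',tri(T,(393.1,196.7),S,(344.3,157.5)), onz(T,(393.1,196.7),.096), onz(S,(344.3,157.5),.096))
for p in [(450.5,164),(424.5,252),(473,257.5),(449,209),(405,140)]: print('others z.09',onz(T,p,.09).round(3))
L=np.array([onz(T,p,.132)[:2] for p in [(225,160),(298,150),(304.5,197),(231.2,208)]])
print('lid top',L.round(4).tolist(),'sides',np.linalg.norm(L-np.roll(L,-1,0),axis=1).round(3))
sp=[(319,319),(451,345),(391,521),(246,487)]
sp=[((x-225)/3+240,(y-300)/3+190) for x,y in sp]
Ls=np.array([onz(S,p,.132)[:2] for p in sp]); print('lid side',Ls.round(4).tolist(),'sides',np.linalg.norm(Ls-np.roll(Ls,-1,0),axis=1).round(3))
def yaw(A): # order L rear, R rear, R front, L front
    u=(A[0]-A[1])+(A[3]-A[2]); return np.degrees(np.arctan2(-u[0],u[1]))
print('yaw',yaw(L),L.mean(0))
R2=Ls[[3,0,1,2]]; print('yaw s',yaw(R2),R2.mean(0))
P=[onz(T,(x/4+215,y/4+135),.108)[:2] for x,y in [(188,308),(240,300),(245,341),(192,347)]]
print('pad T',np.round(P,4).tolist())
Q=[onz(S,((x-225)/3+240,(y-300)/3+190),.108)[:2] for x,y in [(442,432),(475,432),(468,470),(432,465)]]
print('pad S',np.round(Q,4).tolist())
for k in ((L.mean(0),yaw(L)),(R2.mean(0),yaw(R2))):
    c,s=np.cos(np.radians(k[1])),np.sin(np.radians(k[1]))
    print('pad local from lid', [(np.array([[c,s],[-s,c]])@(p-k[0])).round(3).tolist() for p in P+Q])
E
```

```text
collar (array([ 0.51606489, -0.18789452,  0.08855757]), np.float64(0.00022816561173471636)) [ 0.51501025 -0.18675399  0.096     ] [ 0.51342508 -0.18098652  0.096     ]
others z.09 [ 0.613 -0.358  0.09 ]
others z.09 [ 0.356 -0.273  0.09 ]
others z.09 [ 0.341 -0.41   0.09 ]
others z.09 [ 0.48  -0.348  0.09 ]
others z.09 [ 0.685 -0.227  0.09 ]
lid top [[0.6159, 0.2948], [0.6447, 0.0869], [0.5088, 0.0676], [0.4779, 0.2732]] sides [0.21  0.137 0.208 0.14 ]
lid side [[0.6421, 0.0936], [0.5062, 0.0713], [0.472, 0.281], [0.6105, 0.3013]] sides [0.138 0.212 0.14  0.21 ]
yaw 8.235229655937369 [0.56182753 0.18063785]
yaw s 8.96120942106662 [0.5576795  0.18681967]
pad T [[0.4694, 0.1897], [0.4751, 0.1526], [0.4458, 0.1487], [0.4415, 0.1863]]
pad S [[0.478, 0.1563], [0.4488, 0.1435], [0.4371, 0.1869], [0.4708, 0.1953]]
pad local from lid [[-0.09, 0.022], [-0.09, -0.015], [-0.119, -0.015], [-0.118, 0.023], [-0.086, -0.012], [-0.117, -0.021], [-0.123, 0.024], [-0.088, 0.028]]
pad local from lid [[-0.087, 0.017], [-0.087, -0.021], [-0.117, -0.02], [-0.115, 0.018], [-0.083, -0.018], [-0.114, -0.026], [-0.119, 0.019], [-0.084, 0.022]]
```

```bash
python3 - <<'E'
from h import *
T,S=load('top0'),load('side0')
t=[(225,160),(298,150),(304.5,197),(231.2,208)]
sp=[((x-225)/3+240,(y-300)/3+190) for x,y in [(246,487),(319,319),(451,345),(391,521)]]
A=[]
# side-view order: first LF/LR guess -> match by proximity
for p in t:
    X=onz(T,p,.128); q=min(sp,key=lambda q:np.linalg.norm(proj(S,X)-q)); r=tri(T,p,S,q); A.append(r[0]); print(r[0].round(4),round(r[1],4))
A=np.array(A); print(A.mean(0)); u=(A[0]-A[1])+(A[3]-A[2]); print(np.degrees(np.arctan2(-u[0],u[1])))
pt=[(x/4+215,y/4+135) for x,y in [(245,341),(192,347)]]; ps=[((x-225)/3+240,(y-300)/3+190) for x,y in [(475,432),(468,470)]]
for a,b in zip(pt,ps): print('pad outer',tri(T,a,S,b))
# cup base: green lower body; spoon
print('flap',tri(T,(392.3,195.4),S,(343.6,154.6)))
E
```

```text
[0.6164 0.2963 0.1225] 0.0035
[0.6466 0.0872 0.1231] 0.0008
[0.5088 0.0676 0.1269] 0.0017
[0.4775 0.275  0.1208] 0.0038
[0.56231561 0.18153231 0.12333694]
8.410371052390815
pad outer (array([0.44582728, 0.14815647, 0.1151802 ]), np.float64(0.0017104940639542977))
pad outer (array([0.4396867 , 0.18604876, 0.10622074]), np.float64(0.0040866767248557))
flap (array([ 0.51713942, -0.18300868,  0.1063233 ]), np.float64(5.3193736105005655e-05))
```

```bash
cat >> h.py <<'E'
from scipy.spatial.transform import Rotation as Ro
def rel(s,tgts,yaw_y=None):
    """tool-frame normalised rows for world targets; yaw_y = wanted direction of tool y (deg)"""
    R=Ro.from_rotvec(s['tcp_rot']).as_matrix()
    for t in tgts: print(np.round(R.T@(np.array(t)-s['tool_pos'])/.5,3))
    if yaw_y is not None:
        a=np.radians(yaw_y); x=np.array([np.cos(a+np.pi/2),np.sin(a+np.pi/2),0]); y=np.array([np.cos(a),np.sin(a),0])
        G=np.c_[x,y,np.cross(x,y)]
        print('turn',np.round(np.degrees((Ro.from_matrix(R.T@G)).as_rotvec())/30,3))
E
python3 - <<'E'
from h import *
from workcell import bot
s=bot.read_state()
rel(s,[(.40,-.30,.2),(.45,-.2,.2)],-81.5)
E
```

```text
[ 0.573 -0.529 -0.016]
[ 0.731 -0.688 -0.015]
turn [-0.004  0.     0.322]
```

Emit:
step_arm:
  series:
    - {"x":0.3,"y":-0.25,"z":-0.03,"az":0.32,"ax":-0.004,"grip":1}
    - {"x":0.3,"y":-0.25,"z":-0.03,"az":0.32,"ax":-0.004,"grip":1}
    - {"x":0.3,"y":-0.25,"z":-0.03,"az":0.32,"ax":-0.004,"grip":1}
    - {"x":0.3,"y":-0.25,"z":-0.03,"az":0.32,"ax":-0.004,"grip":1}
    - {"x":0.73,"y":-0.69,"z":-0.03,"az":0.32,"ax":-0.004,"grip":1}
    - {"x":0.73,"y":-0.69,"z":-0.03,"az":0.32,"ax":-0.004,"grip":1}
    - {"x":0.73,"y":-0.69,"z":-0.03,"az":0.32,"ax":-0.004,"grip":1}
    - {"x":0.73,"y":-0.69,"z":-0.03,"az":0.32,"ax":-0.004,"grip":1}
    - {"x":0.73,"y":-0.69,"z":-0.03,"az":0.32,"ax":-0.004,"grip":1}
    - {"x":0.73,"y":-0.69,"z":-0.03,"az":0.32,"ax":-0.004,"grip":1}
    - {"x":0.73,"y":-0.69,"z":-0.03,"az":0.32,"ax":-0.004,"grip":1}
    - {"x":0.73,"y":-0.69,"z":-0.03,"az":0.32,"ax":-0.004,"grip":1}

```text
validation failed for argument at $.se...
```

```bash
python3 - <<'E'
from h import *
from workcell import bot
s=bot.read_state(); print(s['time'],s['tool_pos'],s['width'],s['q'])
rel(s,[(.4506,.1672,.2),(.4506,.1672,.125)],-81.5)
E
```

```text
0.1 [ 0.21006551 -0.64067412  0.19168215] 0.9985287222627224 [-1.29087760e+00  2.64653159e-01  1.60527650e+00 -3.94111137e-05
  1.27372413e+00 -3.68935896e-02]
[ 0.961 -1.385 -0.014]
[ 0.961 -1.385  0.136]
turn [-0.004  0.     0.322]
```

The call was refused with a cut-off message, so I'll test a single row with every field given.

Emit:
step_arm:
  series:
    - {"x":0.1,"y":-0.08,"z":-0.03,"ax":0,"ay":0,"az":0.32,"grip":1}

```text
time: 0.2
tool_pos: [0.234, -0.6022, 0.2008]
tcp_rot: [-3.129, -0.251, 0.004]
wrist_force: [0.8, 0.9, -0.2]
width: 0.863
grip_force: 0.0
```

```bash
python3 - <<'E'
from h import *
from workcell import bot
s=bot.read_state(); print(s['time'],s['tool_pos'])
rel(s,[(.45,-.2,.2)],-81.5)
E
```

```text
0.2 [ 0.23397006 -0.60215388  0.20082579]
[ 0.555 -0.725  0.003]
turn [-0.006  0.005  0.022]
```

Emit:
step_arm:
  series:
    - {"x":0.2,"y":-0.2,"z":0,"ax":0,"ay":0,"az":0.02,"grip":1}
    - {"x":0.2,"y":-0.2,"z":0,"ax":0,"ay":0,"az":0.02,"grip":1}
    - {"x":0.56,"y":-0.72,"z":0,"ax":0,"ay":0,"az":0.02,"grip":1}
    - {"x":0.56,"y":-0.72,"z":0,"ax":0,"ay":0,"az":0.02,"grip":1}
    - {"x":0.56,"y":-0.72,"z":0,"ax":0,"ay":0,"az":0.02,"grip":1}
    - {"x":0.56,"y":-0.72,"z":0,"ax":0,"ay":0,"az":0.02,"grip":1}
    - {"x":0.56,"y":-0.72,"z":0,"ax":0,"ay":0,"az":0.02,"grip":1}
    - {"x":0.56,"y":-0.72,"z":0,"ax":0,"ay":0,"az":0.02,"grip":1}
    - {"x":0.56,"y":-0.72,"z":0,"ax":0,"ay":0,"az":0.02,"grip":1}
    - {"x":0.56,"y":-0.72,"z":0,"ax":0,"ay":0,"az":0.02,"grip":1}
    - {"x":0.56,"y":-0.72,"z":0,"ax":0,"ay":0,"az":0.02,"grip":1}

```text
time: 1.3
tool_pos: [0.4535, -0.1977, 0.204]
tcp_rot: [-3.131, -0.251, 0.001]
wrist_force: [-0.8, -0.0, -0.4]
width: 0.002
grip_force: 0.0
```

```bash
python3 - <<'E'
from h import *
from workcell import bot
s=bot.read_state(); print(s['time'],s['tool_pos'],s['width'],s['q'])
rel(s,[(.4506,.1672,.2),(.4506,.1672,.13)],-81.5)
E
```

```text
1.3 [ 0.45353093 -0.19766972  0.20395371] 0.0023655930885828863 [-4.61173767e-01 -8.83603466e-02  1.96487492e+00 -2.66820895e-04
  1.26567125e+00  9.49567745e-01]
[ 0.111 -0.721  0.008]
[ 0.111 -0.721  0.148]
turn [-0.     0.001  0.023]
```

Emit:
step_arm:
  series:
    - {"x":0.11,"y":-0.72,"z":0.01,"ax":0,"ay":0,"az":0.02,"grip":1}
    - {"x":0.11,"y":-0.72,"z":0.01,"ax":0,"ay":0,"az":0.02,"grip":1}
    - {"x":0.11,"y":-0.72,"z":0.01,"ax":0,"ay":0,"az":0.02,"grip":1}
    - {"x":0.11,"y":-0.72,"z":0.01,"ax":0,"ay":0,"az":0.02,"grip":1}
    - {"x":0.11,"y":-0.72,"z":0.01,"ax":0,"ay":0,"az":0.02,"grip":1}
    - {"x":0.11,"y":-0.72,"z":0.01,"ax":0,"ay":0,"az":0.02,"grip":1}
    - {"x":0.11,"y":-0.72,"z":0.01,"ax":0,"ay":0,"az":0.02,"grip":1}
    - {"x":0.11,"y":-0.72,"z":0.01,"ax":0,"ay":0,"az":0.02,"grip":1}
    - {"x":0.11,"y":-0.72,"z":0.14,"ax":0,"ay":0,"az":0.02,"grip":1}
    - {"x":0.11,"y":-0.72,"z":0.14,"ax":0,"ay":0,"az":0.02,"grip":1}
    - {"x":0.11,"y":-0.72,"z":0.14,"ax":0,"ay":0,"az":0.02,"grip":1}

```text
time: 2.4
tool_pos: [0.449, 0.1625, 0.1307]
tcp_rot: [3.131, 0.227, -0.011]
wrist_force: [-0.1, 0.2, 0.8]
width: -0.001
grip_force: 0.0
```

```bash
python3 - <<'E'
from h import *
from workcell import bot, imaging
s=bot.read_state(); print(s['time'],s['tool_pos'],s['wrist_force'])
rel(s,[(.4506,.1672,.116),(.4506,.1672,.100)],-81.5)
o=np.zeros((520,800,3),np.uint8)
for i,n in enumerate(('top','side')):
    c=imaging.read_camera(n); pickle.dump(c,open(n+'1.pkl','wb'))
    x,y=[(215,135),(245,190)][i]
    o[:,i*400:i*400+400]=cv2.resize(c['img'][y:y+130,x:x+100],(400,520),interpolation=cv2.INTER_CUBIC)
    print(n,proj(c,s['tool_pos']))
cv2.imwrite('pics/press1.png',o[:,:,::-1])
E
```

```text
2.4 [0.44902888 0.16246926 0.13065031] [-0.09710507  0.20991726  0.79646308]
[ 0.005 -0.009  0.029]
[ 0.005 -0.009  0.061]
turn [ 0.004  0.014 -0.007]
top [270.54098219 218.23356677]
side [320.59875635 234.23456495]
```

View pics/press1.png

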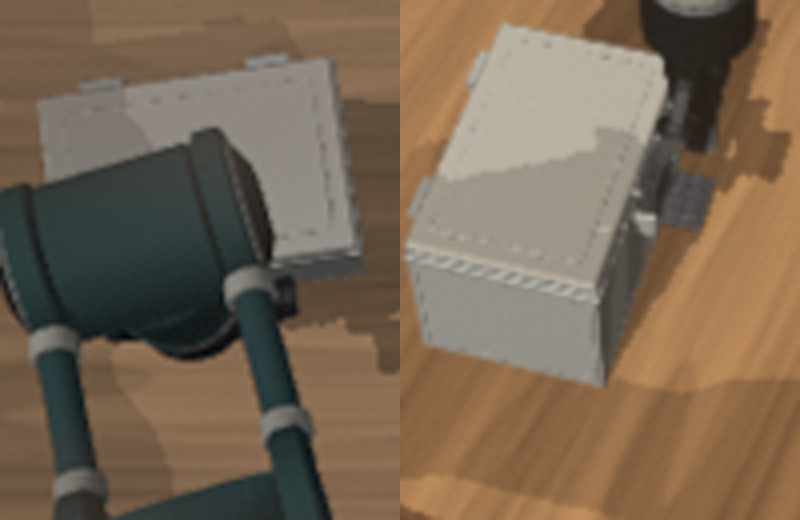

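The side view shows the box closed, with the pad at about crop (690,200). The fingertips look to end near (705,152), above the projected TCP at (702,177), so I'll zoom in before pressing.

```bash
python3 - <<'E'
from h import *
from workcell import bot, imaging
s=bot.read_state(); print(s['time'],s['tool_pos'],s['width'])
c=imaging.read_camera('side')
im=cv2.resize(c['img'][200:260,290:350],(600,600),interpolation=cv2.INTER_CUBIC)
im=np.clip(im.astype(float)*1.6,0,255).astype(np.uint8)
R=Ro.from_rotvec(s['tcp_rot']).as_matrix()
for X,col in [(s['tool_pos'],(255,0,0)),(s['tool_pos']-.019*R[:,2],(0,255,0)),((.459,.169,.108),(255,255,0))]:
    p=(proj(c,X)-[290,200])*10; cv2.drawMarker(im,(int(p[0]),int(p[1])),col,0,14,2)
cv2.imwrite('pics/tip.png',im[:,:,::-1])
E
```

```text
2.5 [0.45209177 0.16360473 0.13443742] 0.0016928714379366096
```

View pics/tip.png

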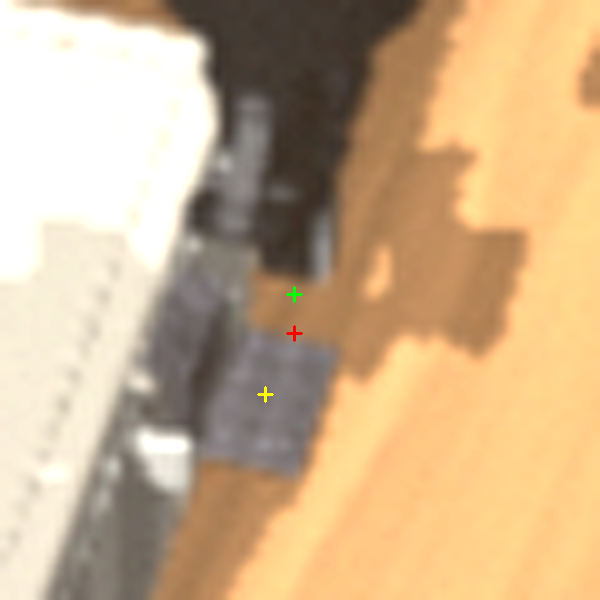

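The fingertip shows about 58 px (about 6 px in the original) above the projected TCP, next to the pad. I need to know whether the pose reading or the tip is off, so I'll check the start picture from the top camera and the noise in the reading.

```bash
python3 - <<'E'
from h import *
from workcell import bot, imaging
T=load('top0'); S=load('side0')
p0=np.array([.21,-.641,.193]); R=Ro.from_rotvec([-3.1,-.495,0]).as_matrix()
x0,y0=560,285
im=cv2.resize(T['img'][y0:y0+60,x0:x0+80],(800,600),interpolation=cv2.INTER_CUBIC)
im=np.clip(im.astype(float)*1.6,0,255).astype(np.uint8)
for X,col in [(p0,(255,0,0)),(p0-.032*R[:,2]+.05*R[:,1],(0,255,0)),(p0-.032*R[:,2]-.05*R[:,1],(0,255,0)),(p0-.073*R[:,2],(0,255,255))]:
    p=(proj(T,X)-[x0,y0])*10; print(p); cv2.drawMarker(im,(int(p[0]),int(p[1])),col,0,14,2)
cv2.imwrite('pics/start.png',im[:,:,::-1])
for i in range(3):
    imaging.read_camera('side'); s=bot.read_state(); print(s['time'],s['tool_pos'],s['tcp_rot'],s['q'])
E
```

```text
[176.17667163 224.26764848]
[428.3097941  170.73604887]
[ 59.71549238 297.50594997]
[337.18492517 247.27226914]
2.6 [0.4532483  0.16434068 0.13594815] [-3.13306812 -0.22638826 -0.0044058 ] [ 2.96396100e-01 -6.26800380e-02  2.07018459e+00 -3.09098526e-04
  1.13127474e+00  1.72305891e+00]
2.65 [0.45330619 0.16459421 0.13613443] [-3.13285923 -0.2267881  -0.00510119] [ 2.96804662e-01 -6.29414971e-02  2.07006726e+00 -2.26713846e-04
  1.13118205e+00  1.72316898e+00]
2.7 [0.45314783 0.16474916 0.13607086] [-3.13277669 -0.22716979 -0.00497387] [ 2.97151731e-01 -6.30259493e-02  2.07027026e+00 -1.48383229e-04
  1.13113028e+00  1.72323664e+00]
```

View pics/start.png

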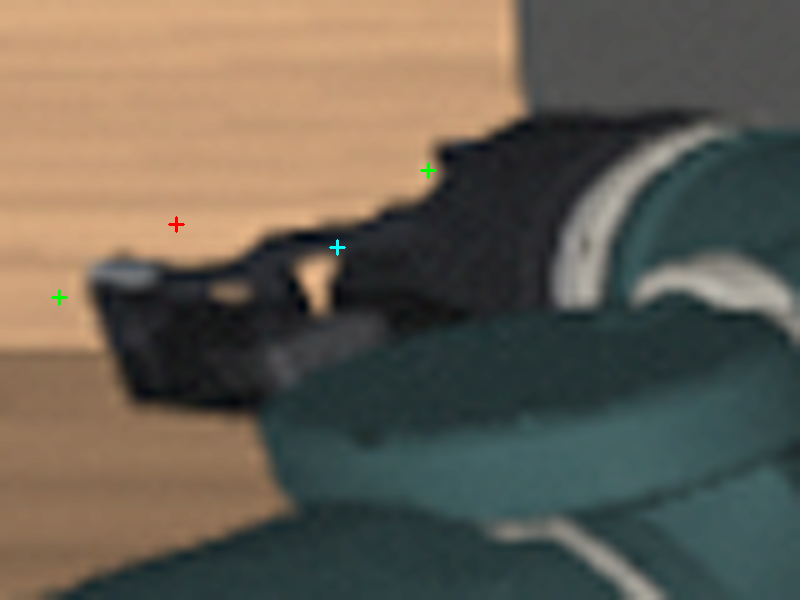

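The settled pose is steady at z = 0.136. Both views put the gripper some 25 mm higher along its axis than the reading implies. Contact with the pad will settle this, so I'll go down in small steps watching the force.

Emit:
step_arm:
  series:
    - {"x":0,"y":-0.006,"z":0.03,"ax":0,"ay":0,"az":0,"grip":1}
    - {"x":0,"y":-0.006,"z":0.048,"ax":0,"ay":0,"az":0,"grip":1}
    - {"x":0,"y":-0.006,"z":0.048,"ax":0,"ay":0,"az":0,"grip":1}
    - {"x":0,"y":-0.006,"z":0.048,"ax":0,"ay":0,"az":0,"grip":1}

```text
time: 3.1
tool_pos: [0.4511, 0.1679, 0.1105]
tcp_rot: [3.133, 0.229, -0.0]
wrist_force: [-0.5, 1.0, 0.9]
width: 0.002
grip_force: 0.0
```

Emit:
step_arm:
  series:
    - {"x":0,"y":0,"z":0.01,"ax":0,"ay":0,"az":0,"grip":1}
    - {"x":0,"y":0,"z":0.01,"ax":0,"ay":0,"az":0,"grip":1}

```text
time: 3.3
tool_pos: [0.451, 0.1679, 0.1051]
tcp_rot: [3.133, 0.229, -0.0]
wrist_force: [-1.3, -0.5, -0.8]
width: 0.0
grip_force: 0.0
```

Emit:
step_arm:
  series:
    - {"x":0,"y":0,"z":0.01,"ax":0,"ay":0,"az":0,"grip":1}
    - {"x":0,"y":0,"z":0.01,"ax":0,"ay":0,"az":0,"grip":1}

```text
time: 3.5
tool_pos: [0.4506, 0.1678, 0.0996]
tcp_rot: [3.133, 0.229, -0.002]
wrist_force: [-0.8, 0.1, 0.3]
width: -0.001
grip_force: 0.0
```

Emit:
step_arm:
  series:
    - {"x":0,"y":0,"z":0.012,"ax":0,"ay":0,"az":0,"grip":1}
    - {"x":0,"y":0,"z":0.02,"ax":0,"ay":0,"az":0,"grip":1}
    - {"x":0,"y":0,"z":0.02,"ax":0,"ay":0,"az":0,"grip":1}

```text
time: 3.8
tool_pos: [0.4503, 0.1677, 0.0893]
tcp_rot: [3.133, 0.229, -0.003]
wrist_force: [0.6, 0.6, -0.3]
width: -0.004
grip_force: 0.0
```

```bash
python3 - <<'E'
from h import *
from workcell import bot, imaging
s=bot.read_state(); print(s['time'],s['tool_pos'],s['wrist_force'])
o=np.zeros((400,800,3),np.uint8)
for i,n in enumerate(('side','top')):
    c=imaging.read_camera(n); x0,y0=[(285,200),(240,190)][i]
    im=cv2.resize(c['img'][y0:y0+50,x0:x0+50],(400,400),interpolation=cv2.INTER_CUBIC)
    im=np.clip(im.astype(float)*1.6,0,255).astype(np.uint8)
    p=(proj(c,s['tool_pos'])-[x0,y0])*8; cv2.drawMarker(im,(int(p[0]),int(p[1])),(255,0,0),0,14,2)
    o[:,400*i:400*i+400]=im
cv2.imwrite('pics/tip2.png',o[:,:,::-1])
E
```

```text
3.8 [0.45034259 0.16773631 0.08930209] [ 0.63082296  0.64996342 -0.25102103]
```

View pics/tip2.png

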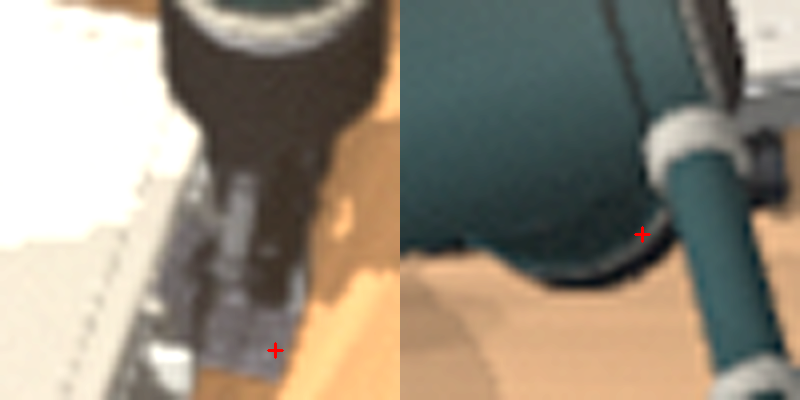

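The fingertips, at about (270,305) in the left crop, now sit over the outer half of the pad, just above it. I'll continue down.

Emit:
step_arm:
  series:
    - {"x":0,"y":0,"z":0.012,"ax":0,"ay":0,"az":0,"grip":1}
    - {"x":0,"y":0,"z":0.012,"ax":0,"ay":0,"az":0,"grip":1}

```text
time: 4.1
tool_pos: [0.4506, 0.1678, 0.0835]
tcp_rot: [3.133, 0.229, -0.002]
wrist_force: [0.7, -0.8, -1.0]
width: -0.001
grip_force: 0.0
```

Emit:
step_arm:
  series:
    - {"x":0,"y":0,"z":0.01,"ax":0,"ay":0,"az":0,"grip":1}
    - {"x":0,"y":0,"z":0.01,"ax":0,"ay":0,"az":0,"grip":1}

```text
time: 4.3
tool_pos: [0.4505, 0.1678, 0.0785]
tcp_rot: [3.133, 0.229, -0.002]
wrist_force: [-1.0, 0.1, -0.0]
width: -0.002
grip_force: 0.0
```

```bash
python3 - <<'E'
from h import *
from workcell import bot, imaging
s=bot.read_state(); print(s['time'],s['tool_pos'],s['wrist_force'])
for n in ('side','top'):
    c=imaging.read_camera(n); a=load(n+'0'); d=cv2.absdiff(c['img'],a['img']).max(2)>40
    r=d[170:300,235:300] if n=='side' else d[100:165,220:310]
    print(n,'changed',r.sum())
s=bot.read_state(); print(s['wrist_force'])
E
```

```text
4.3 [0.45054393 0.16777652 0.07852799] [-1.00422089  0.05721824 -0.04530696]
side changed 8
top changed 0
[-0.25895453  0.10240138  0.20540042]
```

Emit:
step_arm:
  series:
    - {"x":0,"y":0,"z":0.008,"ax":0,"ay":0,"az":0,"grip":1}
    - {"x":0,"y":0,"z":0.008,"ax":0,"ay":0,"az":0,"grip":1}

```text
time: 4.6
tool_pos: [0.4507, 0.1679, 0.0748]
tcp_rot: [3.133, 0.229, -0.001]
wrist_force: [0.8, -0.3, -0.4]
width: 0.001
grip_force: 0.0
```

```bash
python3 - <<'E'
from h import *
from workcell import bot, imaging
s=bot.read_state(); print(s['time'],s['tool_pos'],s['wrist_force'])
c=imaging.read_camera('side'); a=load('side0'); x0,y0=280,185
o=np.zeros((560,800,3),np.uint8)
for i,m in enumerate((a['img'],c['img'])):
    im=cv2.resize(m[y0:y0+70,x0:x0+50],(400,560),interpolation=cv2.INTER_CUBIC)
    o[:,400*i:400*i+400]=np.clip(im.astype(float)*2.2,0,255).astype(np.uint8)
cv2.imwrite('pics/tip3.png',o[:,:,::-1])
E
```

```text
4.6 [0.45074181 0.16785539 0.0747971 ] [ 0.75474985 -0.28277701 -0.43891236]
```

View pics/tip3.png

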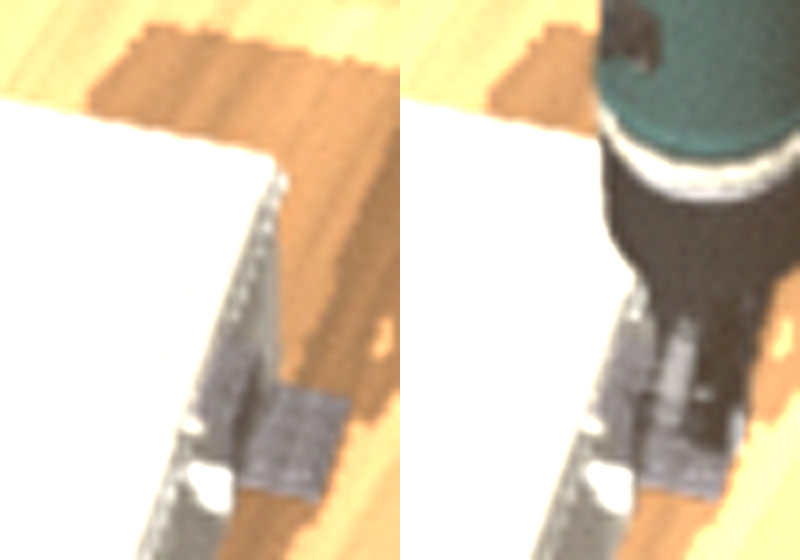

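The pad is still at rest, and the tips at about right crop (717,450) hang just over its outer half. Start and current views together fit a gripper about 35 mm higher than reported, so contact should come near z = 0.073. I'll keep stepping.

Emit:
step_arm:
  series:
    - {"x":0,"y":0,"z":0.008,"ax":0,"ay":0,"az":0,"grip":1}
    - {"x":0,"y":0,"z":0.008,"ax":0,"ay":0,"az":0,"grip":1}

```text
time: 4.85
tool_pos: [0.4507, 0.1678, 0.0707]
tcp_rot: [3.133, 0.229, -0.001]
wrist_force: [1.0, 0.8, 0.4]
width: 0.002
grip_force: 0.0
```

Emit:
step_arm:
  series:
    - {"x":0,"y":0,"z":0.008,"ax":0,"ay":0,"az":0,"grip":1}
    - {"x":0,"y":0,"z":0.008,"ax":0,"ay":0,"az":0,"grip":1}

```text
time: 5.05
tool_pos: [0.4511, 0.168, 0.0671]
tcp_rot: [-3.133, -0.229, 0.0]
wrist_force: [-0.4, 0.7, 1.5]
width: -0.0
grip_force: 0.3
```

```bash
cat > lidchk.py <<'E'
from h import *
from workcell import bot, imaging
f=[]
for n in ('side','top'):
    c=imaging.read_camera(n); a=load(n+'0'); d=cv2.absdiff(c['img'],a['img']).max(2)>40
    r=d[170:300,235:300] if n=='side' else d[100:165,220:310]
    print(n,'changed',r.sum()); s=bot.read_state(); f.append(s['wrist_force'])
print(s['time'],s['tool_pos'],'F',np.mean(f,0).round(2))
E
python3 lidchk.py
```

```text
side changed 17
top changed 0
5.15 [0.45106882 0.16799215 0.06720993] F [-0.56 -0.63  0.67]
```

Emit:
step_arm:
  series:
    - {"x":0,"y":0,"z":0.008,"ax":0,"ay":0,"az":0,"grip":1}
    - {"x":0,"y":0,"z":0.008,"ax":0,"ay":0,"az":0,"grip":1}

```text
time: 5.35
tool_pos: [0.4513, 0.168, 0.0633]
tcp_rot: [-3.133, -0.229, -0.001]
wrist_force: [-1.8, -1.2, 3.9]
width: -0.003
grip_force: 2.1
```

```bash
python3 lidchk.py
```

```text
side changed 448
top changed 0
5.45 [0.45127612 0.16803438 0.06352348] F [-0.79 -0.28  4.08]
```

Emit:
step_arm:
  series:
    - {"x":0,"y":0,"z":0.006,"ax":0,"ay":0,"az":0,"grip":1}
    - {"x":0,"y":0,"z":0.006,"ax":0,"ay":0,"az":0,"grip":1}

```text
time: 5.65
tool_pos: [0.4516, 0.1681, 0.0616]
tcp_rot: [-3.133, -0.229, -0.001]
wrist_force: [-4.6, -0.4, 10.5]
width: -0.002
grip_force: 5.7
```

```bash
python3 lidchk.py
```

```text
side changed 1867
top changed 4
5.75 [0.45155955 0.16810656 0.06162396] F [-4.31 -0.69 10.61]
```

The latch is pressed to its stop (10 N), and the growing image change shows the lid swinging up. The pad's 108 mm height was met at a reading of about 0.072, so the true tip lies about 36 mm above the reading. I'll wait briefly, then lift off.

Emit:
step_arm:
  series:
    - {"x":0,"y":0,"z":0,"ax":0,"ay":0,"az":0,"grip":1}
    - {"x":0,"y":0,"z":0,"ax":0,"ay":0,"az":0,"grip":1}
    - {"x":0,"y":0,"z":0,"ax":0,"ay":0,"az":0,"grip":1}
    - {"x":0,"y":0,"z":0,"ax":0,"ay":0,"az":0,"grip":1}
    - {"x":0,"y":0,"z":-0.1,"ax":0,"ay":0,"az":0,"grip":1}
    - {"x":0,"y":0,"z":-0.2,"ax":0,"ay":0,"az":0,"grip":1}
    - {"x":0,"y":0.2,"z":-0.28,"ax":0,"ay":0,"az":0,"grip":-1}
    - {"x":0,"y":0.3,"z":-0.28,"ax":0,"ay":0,"az":0,"grip":-1}
    - {"x":0,"y":0.4,"z":-0.28,"ax":0,"ay":0,"az":0,"grip":-1}
    - {"x":0,"y":0.4,"z":-0.28,"ax":0,"ay":0,"az":0,"grip":-1}
    - {"x":0,"y":0.4,"z":-0.28,"ax":0,"ay":0,"az":0,"grip":-1}
    - {"x":0,"y":0.4,"z":-0.28,"ax":0,"ay":0,"az":0,"grip":-1}

```text
time: 6.95
tool_pos: [0.4802, -0.0313, 0.2]
tcp_rot: [-3.133, -0.223, 0.0]
wrist_force: [-1.4, 0.2, -0.3]
width: 0.994
grip_force: 0.0
```

```bash
python3 - <<'E'
from h import *
from workcell import bot, imaging
s=bot.read_state(); print(s['time'],s['tool_pos'],s['tcp_rot'],s['wrist_force'],s['width'])
o=np.zeros((600,800,3),np.uint8)
for i,n in enumerate(('side','top')):
    c=imaging.read_camera(n); pickle.dump(c,open(n+'2.pkl','wb'))
    x0,y0=[(240,110),(215,100)][i]
    w,h=[(134,200),(133,200)][i]
    im=cv2.resize(c['img'][y0:y0+200,x0:x0+133],(399,600),interpolation=cv2.INTER_CUBIC)
    o[:,400*i:400*i+399]=np.clip(im.astype(float)*1.5,0,255).astype(np.uint8)
    print(n,blobs(mask(c,(95,80,60),(115,255,255)),8), 'lime',[b[0] for b in blobs(mask(c,(30,120,60),(50,255,255)))])
rel(s,[(.515,-.186,.2)],-81.5)
cv2.imwrite('pics/open.png',o[:,:,::-1])
E
```

```text
6.95 [ 0.48021048 -0.03127971  0.20000334] [-3.13339207e+00 -2.23067484e-01  2.08820412e-04] [-1.39294531  0.24931154 -0.32032764] 0.9944482915681891
side [([278.5, 247.9], [271, 242, 16, 14, 110])] lime [[413.8, 126.0], [412.0, 143.4], [397.1, 151.2], [343.6, 154.6], [394.6, 169.2], [343.2, 173.2]]
top [([244.6, 185.9], [236, 180, 18, 12, 113])] lime [[452.4, 162.9], [439.3, 172.2], [392.3, 195.4], [383.4, 205.0], [411.5, 253.4], [424.4, 250.8], [460.3, 259.0], [475.2, 256.3]]
[ 0.025  0.316 -0.   ]
turn [-0.001  0.    -0.012]
```

View pics/open.png

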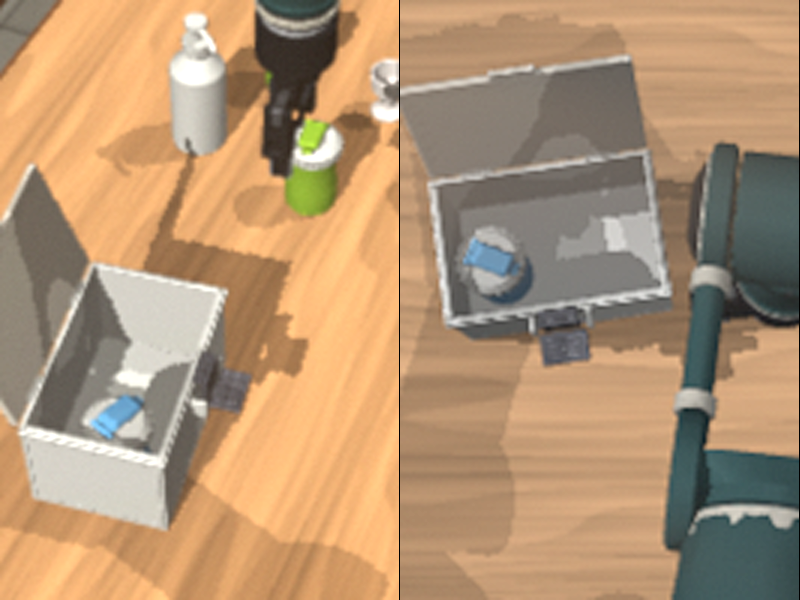

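The lid is fully up, with the mate standing at the left end: blue flap at top (244.6,185.9), side (278.5,247.9). The lime cup is untouched and the gripper is open. Next I'll fit the rim corners, the mate and the gripper offset.

```bash
python3 - <<'E'
from h import *
T,S=load('top2'),load('side2')
t=[(215+(x-400)/3,100+y/3) for x,y in [(432,183),(650,152),(670,295),(448,325)]]
q=[(240+x/3,110+y/3) for x,y in [(25,432),(93,265),(226,290),(168,460)]]
A=[]
for p,s in zip(t,q):
    r=tri(T,p,S,s); A.append(r[0]); print(r[0].round(4),round(r[1],4), onz(T,p,.124).round(4),onz(S,s,.124).round(4))
A=np.array(A); 
B=np.array([(onz(T,p,.124)+onz(S,s,.124))/2 for p,s in zip(t,q)])
for M in (A,B):
    u=(M[0]-M[1])+(M[3]-M[2]); v=(M[0]-M[3])+(M[1]-M[2])
    print('centre',M.mean(0).round(4),'yaw',np.degrees([np.arctan2(-u[0],u[1]),np.arctan2(v[1],v[0])]).round(2))
m=tri(T,(244.6,185.9),S,(278.5,247.9)); print('mate flap',m)
for z in (.2,.213,.236,.249): print(z,proj(S,(.480,-.031,z)).round(1), [proj(S,np.array([.48,-.031,z])+k*np.array([.148,-.989,0])*.05).round(1).tolist() for k in (1,-1)])
E
```

```text
[0.6144 0.2957 0.115 ] 0.0052 [0.6148 0.2945 0.124 ] [0.6078 0.3003 0.124 ]
[0.6481 0.087  0.1124] 0.0005 [0.6449 0.0863 0.124 ] [0.6431 0.0953 0.124 ]
[0.5077 0.0669 0.1182] 0.0011 [0.5063 0.0665 0.124 ] [0.5063 0.0713 0.124 ]
[0.4758 0.2749 0.1235] 0.0046 [0.478  0.2754 0.124 ] [0.4733 0.2748 0.124 ]
centre [0.5615 0.1811 0.1173] yaw [8.95 8.34]
centre [0.5593 0.1831 0.124 ] yaw [8.71 9.19]
mate flap (array([0.54484689, 0.2407354 , 0.11083009]), np.float64(0.0004481164207577341))
0.2 [337.1 169. ] [[341.0, 157.5], [332.9, 181.0]]
0.213 [337.2 166. ] [[341.1, 154.4], [333.0, 178.0]]
0.236 [337.3 160.5] [[341.3, 149.0], [333.1, 172.6]]
0.249 [337.4 157.4] [[341.5, 145.9], [333.2, 169.5]]
```

The open fingertips fit z = reading + 36 mm (plus 13 mm for being open), with x and y right. Box centre is about (0.5605,0.182), yaw 8.7°, and the mate sits at local y of about +60 mm. That puts the place target at (0.566,0.1464). Now over the cup at (0.515,-0.186).

Emit:
step_arm:
  series:
    - {"x":0.025,"y":0.316,"z":0,"ax":0,"ay":0,"az":-0.01,"grip":-1}
    - {"x":0.025,"y":0.316,"z":0,"ax":0,"ay":0,"az":-0.01,"grip":-1}
    - {"x":0.025,"y":0.316,"z":0,"ax":0,"ay":0,"az":-0.01,"grip":-1}
    - {"x":0.025,"y":0.316,"z":0,"ax":0,"ay":0,"az":-0.01,"grip":-1}
    - {"x":0.025,"y":0.316,"z":0.1,"ax":0,"ay":0,"az":-0.01,"grip":-1}
    - {"x":0.025,"y":0.316,"z":0.17,"ax":0,"ay":0,"az":-0.01,"grip":-1}
    - {"x":0.025,"y":0.316,"z":0.17,"ax":0,"ay":0,"az":-0.01,"grip":-1}
    - {"x":0.025,"y":0.316,"z":0.17,"ax":0,"ay":0,"az":-0.01,"grip":-1}

```text
time: 7.85
tool_pos: [0.5151, -0.1825, 0.1148]
tcp_rot: [-3.131, -0.24, 0.003]
wrist_force: [1.0, 0.8, 0.6]
width: 1.0
grip_force: 0.0
```

```bash
python3 - <<'E'
from h import *
from workcell import bot, imaging
s=bot.read_state(); print(s['time'],s['tool_pos'],s['tcp_rot'])
rel(s,[(.515,-.186,.012),(.515,-.186,.005)],-81.3)
c=imaging.read_camera('side'); x0,y0=310,110
im=cv2.resize(c['img'][y0:y0+75,x0:x0+75],(600,600),interpolation=cv2.INTER_CUBIC)
im=np.clip(im.astype(float)*1.6,0,255).astype(np.uint8)
for X in ((.515,-.186,.0),(.515,-.186,.112)):
    p=(proj(c,X)-[x0,y0])*8; cv2.drawMarker(im,(int(p[0]),int(p[1])),(255,0,0),0,14,2)
cv2.imwrite('pics/cup.png',im[:,:,::-1])
E
```

```text
7.85 [ 0.51512597 -0.18248097  0.11481422] [-3.13100594e+00 -2.40356591e-01  3.11052921e-03]
[-0.001  0.007  0.206]
[-0.001  0.007  0.22 ]
turn [-0.003  0.004  0.003]
```

View pics/cup.png

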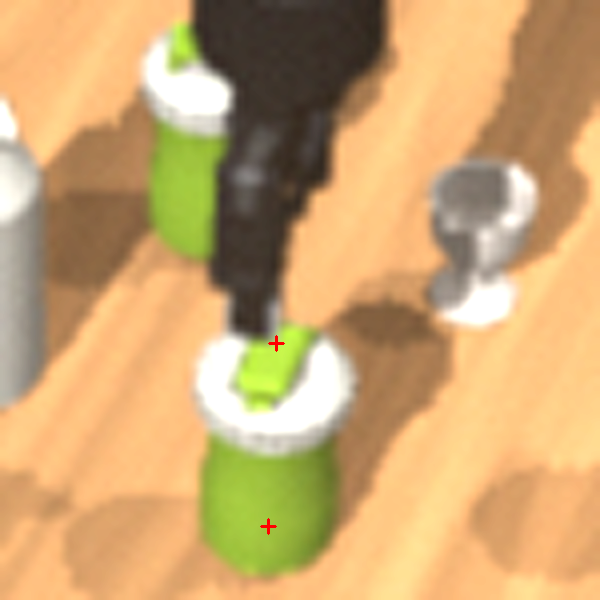

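The side crop shows the cup upright, with base (268,525) and top matching the estimate within a few mm. The open fingers are above it, and the egg cup at (475,240) is clear. I'll descend around the cup.

Emit:
step_arm:
  series:
    - {"x":0,"y":0.007,"z":0.07,"ax":0,"ay":0,"az":0,"grip":-1}
    - {"x":0,"y":0.007,"z":0.1,"ax":0,"ay":0,"az":0,"grip":-1}
    - {"x":0,"y":0.007,"z":0.13,"ax":0,"ay":0,"az":0,"grip":-1}
    - {"x":0,"y":0.007,"z":0.16,"ax":0,"ay":0,"az":0,"grip":-1}
    - {"x":0,"y":0.007,"z":0.18,"ax":0,"ay":0,"az":0,"grip":-1}
    - {"x":0,"y":0.007,"z":0.2,"ax":0,"ay":0,"az":0,"grip":-1}
    - {"x":0,"y":0.007,"z":0.2,"ax":0,"ay":0,"az":0,"grip":-1}

```text
time: 8.6
tool_pos: [0.5149, -0.1874, 0.0138]
tcp_rot: [-3.131, -0.237, 0.004]
wrist_force: [-1.1, -0.1, -0.7]
width: 1.005
grip_force: 0.0
```

```bash
python3 - <<'E'
from h import *
from workcell import bot, imaging
s=bot.read_state(); print(s['time'],s['tool_pos'],s['tcp_rot'],s['wrist_force'])
rel(s,[(.515,-.186,.005)],-81.3)
for n in ('top','side'): 
    c=imaging.read_camera(n); print([b[0] for b in blobs(mask(c,(30,120,60),(50,255,255)))])
print(bot.read_state()['tool_pos'])
E
```

```text
8.6 [ 0.51487322 -0.18740997  0.01376449] [-3.13139519 -0.23684664  0.00379746] [-1.13996133 -0.14767459 -0.68628433]
[ 0.001 -0.003  0.018]
turn [-0.003  0.004 -0.002]
[[452.4, 162.9], [427.4, 251.4], [460.3, 259.0], [475.2, 256.3]]
[[332.8, 115.2], [413.8, 126.0], [331.4, 133.9], [408.2, 145.7], [394.6, 169.2], [343.5, 173.9]]
[ 0.51609814 -0.18792751  0.01525234]
```

Emit:
step_arm:
  series:
    - {"x":0,"y":0,"z":0.01,"ax":0,"ay":0,"az":0,"grip":-1}
    - {"x":0,"y":0,"z":0.018,"ax":0,"ay":0,"az":0,"grip":-1}
    - {"x":0,"y":0,"z":0.018,"ax":0,"ay":0,"az":0,"grip":-1}

```text
time: 9.0
tool_pos: [0.5156, -0.1877, 0.0058]
tcp_rot: [-3.132, -0.237, 0.001]
wrist_force: [0.6, -0.3, 0.5]
width: 0.995
grip_force: 0.0
```

Emit:
step_arm:
  force: 30
  series:
    - {"x":0,"y":0,"z":0,"ax":0,"ay":0,"az":0,"grip":1}
    - {"x":0,"y":0,"z":0,"ax":0,"ay":0,"az":0,"grip":1}
    - {"x":0,"y":0,"z":0,"ax":0,"ay":0,"az":0,"grip":1}
    - {"x":0,"y":0,"z":0,"ax":0,"ay":0,"az":0,"grip":1}
    - {"x":0,"y":0,"z":0,"ax":0,"ay":0,"az":0,"grip":1}
    - {"x":0,"y":0,"z":0,"ax":0,"ay":0,"az":0,"grip":1}

```text
time: 9.6
tool_pos: [0.5165, -0.188, 0.0068]
tcp_rot: [3.132, 0.237, 0.001]
wrist_force: [-1.3, 0.6, 5.4]
width: 0.756
grip_force: 33.0
```

The grip closed at 0.756 (about 64 mm), wider than the 55 mm waist, so the pads' upper edges are on the flare under the collar. I'll reopen and go a few mm lower, watching the force for the flap meeting the gripper body.

Emit:
step_arm:
  series:
    - {"x":0,"y":0,"z":0,"ax":0,"ay":0,"az":0,"grip":-1}
    - {"x":0,"y":0,"z":0,"ax":0,"ay":0,"az":0,"grip":-1}
    - {"x":0,"y":0,"z":0.006,"ax":0,"ay":0,"az":0,"grip":-1}
    - {"x":0,"y":0,"z":0.006,"ax":0,"ay":0,"az":0,"grip":-1}

```text
time: 10.0
tool_pos: [0.5153, -0.1876, 0.0024]
tcp_rot: [-3.132, -0.237, 0.002]
wrist_force: [-0.3, 0.1, -0.3]
width: 1.0
grip_force: 0.0
```

Emit:
step_arm:
  series:
    - {"x":0,"y":0,"z":0.006,"ax":0,"ay":0,"az":0,"grip":-1}
    - {"x":0,"y":0,"z":0.006,"ax":0,"ay":0,"az":0,"grip":-1}

```text
time: 10.2
tool_pos: [0.5167, -0.1881, 0.0012]
tcp_rot: [3.132, 0.237, 0.002]
wrist_force: [-1.8, 1.4, 7.2]
width: 1.0
grip_force: 0.0
```

```bash
python3 - <<'E'
from h import *
from workcell import bot, imaging
f=[]
for n in ('top','side'): 
    c=imaging.read_camera(n); print([b[0] for b in blobs(mask(c,(30,120,60),(50,255,255)))])
    pickle.dump(c,open(n+'3.pkl','wb')); s=bot.read_state(); f.append(s['wrist_force'])
print(s['time'],s['tool_pos'],s['width'],np.mean(f,0))
E
```

```text
[[452.4, 162.9], [446.2, 176.4], [426.8, 251.3], [460.3, 259.0], [475.2, 256.3]]
[[413.8, 126.0], [331.1, 133.4], [411.5, 144.1], [397.2, 151.1], [394.6, 169.2], [344.1, 174.4]]
10.3 [ 0.51651964 -0.18801664  0.00115157] 0.9996484300435777 [-1.86790681  1.05271194  6.1960888 ]
```

Contact with the flap at a reading of about 0.0015 confirms the offset: body = reading + 110 mm. I'll back off 1.5 mm and close there.

Emit:
step_arm:
  force: 30
  series:
    - {"x":0,"y":0,"z":-0.003,"ax":0,"ay":0,"az":0,"grip":-1}
    - {"x":0,"y":0,"z":-0.003,"ax":0,"ay":0,"az":0,"grip":1}
    - {"x":0,"y":0,"z":-0.003,"ax":0,"ay":0,"az":0,"grip":1}
    - {"x":0,"y":0,"z":-0.003,"ax":0,"ay":0,"az":0,"grip":1}
    - {"x":0,"y":0,"z":-0.003,"ax":0,"ay":0,"az":0,"grip":1}
    - {"x":0,"y":0,"z":-0.003,"ax":0,"ay":0,"az":0,"grip":1}
    - {"x":0,"y":0,"z":-0.003,"ax":0,"ay":0,"az":0,"grip":1}

```text
time: 11.0
tool_pos: [0.517, -0.1889, 0.0025]
tcp_rot: [3.131, 0.237, 0.003]
wrist_force: [0.6, -3.1, 4.5]
width: 0.75
grip_force: 23.7
```

The width hardly changed (0.75), so I need to see where the pads sit. I've used all ten pictures, so I'll read a coarse colour-class map of the side view instead.

```bash
python3 - <<'E'
from h import *
from workcell import bot, imaging
c=imaging.read_camera('side'); s=bot.read_state(); print(s['time'],s['tool_pos'],s['width'],s['grip_force'],s['wrist_force'])
lime=mask(c,(30,120,40),(55,255,255))>0; dark=mask(c,(0,0,0),(179,255,62))>0; white=mask(c,(0,0,110),(179,60,255))>0
for r in range(138,188,1): print(r,''.join('L' if lime[r,x] else 'D' if dark[r,x] else 'W' if white[r,x] else '.' for x in range(322,368)))
def p(X): return proj(c,X).round(0).astype(int).tolist()
u=np.array([-.151,.989,0]); b=np.array([.516,-.188,0])
for k in (1,-1): 
  for z in (.049,.067,.088): print(k,z,p(b+k*u*.029+[0,0,z]),p(b+k*u*.043+[0,0,z]))
E
```

```text
11.05 [ 0.51705149 -0.1888462   0.00255767] 0.7501573359479743 23.670556358993053 [-0.07778322 -3.05300229  4.95654852]
138 .......LLLLLDDDDDDDDDDDDDDDDDDDDDD............
139 ........LLLLDDDDDDDDDDDDDDDDDDDDDD............
140 .........LLLDDDDDDDDDDDDDDDDDDDDDD............
141 ..........LLDDDDDDDDDDDDDDDDDDDDDD............
142 .............DDDDDDDDDDDDDDDDDDDD.............
143 ..............DDDDDDDDDDDDDDDDDDD.............
144 ...............DDDDDDDDDDDDDDDDD..............
145 ................DDDDDDDDDDDDDD................
146 .................DDDDDDDDDDDD.................
147 .................DDDDDDDDDDDD................W
148 ................DDDDDDDDDDDDD................W
149 ................DDDDDDDDDDDDD................W
150 ................DDDDDDDDDDDD..................
151 ................DDDD.DDDDDDD..................
152 ..............WWDDDD.DDDDDD.WW................
153 ..............WWDDD..DDDDD.WWWW...............
154 .............WWWDD...DDDDD.WWWW...............
155 .............WW.DD..DDDDDD.WWWWW..............
156 ............WWW.DD..DDDDDD.WWWWW..............
157 .......
[... 1052 characters left out ...]
.......
178 ...............LLLLLLLLLLLLL..................
179 ...............LLLLLLLLLLLL...................
180 .................LLLLLLLLL....................
181 ....................LL........................
182 ..............................................
183 ..............................................
184 ..............................................
185 ..............................................
186 ..............................................
187 ..............................................
1 0.049 [342, 172] [341, 175]
1 0.067 [342, 168] [341, 171]
1 0.088 [342, 164] [341, 167]
-1 0.049 [346, 160] [347, 157]
-1 0.067 [346, 156] [347, 153]
-1 0.088 [346, 152] [347, 149]
```

The near fingertip at (341,173) is about 50 mm up, as expected. The pads are long, so their upper parts bear on the 66 mm collar. A grip centred on the collar (81–95 mm up) is cleaner and leaves room over the flap. I'll open, rise 17 mm and close there.

Emit:
step_arm:
  force: 40
  series:
    - {"x":0,"y":0,"z":0,"ax":0,"ay":0,"az":0,"grip":-1}
    - {"x":0,"y":0,"z":0,"ax":0,"ay":0,"az":0,"grip":-1}
    - {"x":0,"y":0,"z":-0.034,"ax":0,"ay":0,"az":0,"grip":-1}
    - {"x":0,"y":0,"z":-0.034,"ax":0,"ay":0,"az":0,"grip":-1}
    - {"x":0,"y":0,"z":-0.034,"ax":0,"ay":0,"az":0,"grip":1}
    - {"x":0,"y":0,"z":-0.034,"ax":0,"ay":0,"az":0,"grip":1}
    - {"x":0,"y":0,"z":-0.034,"ax":0,"ay":0,"az":0,"grip":1}
    - {"x":0,"y":0,"z":-0.034,"ax":0,"ay":0,"az":0,"grip":1}
    - {"x":0,"y":0,"z":-0.034,"ax":0,"ay":0,"az":0,"grip":1}

```text
time: 11.95
tool_pos: [0.5158, -0.1876, 0.0186]
tcp_rot: [-3.132, -0.237, 0.001]
wrist_force: [-0.6, 2.4, 3.3]
width: 0.755
grip_force: 44.0
```

```bash
python3 - <<'E'
from h import *
from workcell import bot, imaging
s=bot.read_state(); print(s['time'],s['tool_pos'],s['tcp_rot'],s['width'],s['grip_force'],s['wrist_force'])
for n in ('side','top'):
    c=imaging.read_camera(n); print([b for b in blobs(mask(c,(30,120,60),(50,255,255)))])
E
```

```text
11.95 [ 0.51580935 -0.1875615   0.01855135] [-3.13207101e+00 -2.36970931e-01  7.38582918e-04] 0.7551467083352086 43.95139858068433 [-0.60555951  2.449037    3.28934035]
[([332.8, 114.9], [331, 112, 4, 6, 17]), ([413.7, 126.0], [407, 123, 14, 7, 63]), ([331.5, 134.0], [329, 126, 8, 16, 76]), ([408.2, 145.8], [393, 135, 27, 22, 277]), ([394.6, 169.2], [387, 161, 17, 17, 230]), ([342.9, 173.6], [335, 164, 17, 18, 197])]
[([452.4, 162.9], [446, 155, 12, 18, 115]), ([427.8, 251.4], [422, 248, 11, 8, 70]), ([460.3, 259.0], [458, 249, 9, 19, 70]), ([475.2, 256.3], [468, 249, 16, 17, 125])]
```

Emit:
step_arm:
  series:
    - {"x":0,"y":0,"z":-0.02,"ax":0,"ay":0,"az":0,"grip":1}
    - {"x":0,"y":0,"z":-0.06,"ax":0,"ay":0,"az":0,"grip":1}
    - {"x":0,"y":0,"z":-0.12,"ax":0,"ay":0,"az":0,"grip":1}
    - {"x":0,"y":0,"z":-0.18,"ax":0,"ay":0,"az":0,"grip":1}
    - {"x":0,"y":0,"z":-0.25,"ax":0,"ay":0,"az":0,"grip":1}
    - {"x":0,"y":0,"z":-0.34,"ax":0,"ay":0,"az":0,"grip":1}
    - {"x":0,"y":0,"z":-0.34,"ax":0,"ay":0,"az":0,"grip":1}
    - {"x":0,"y":0,"z":-0.34,"ax":0,"ay":0,"az":0,"grip":1}

```text
time: 12.85
tool_pos: [0.517, -0.1886, 0.1908]
tcp_rot: [3.131, 0.237, 0.005]
wrist_force: [-0.7, 0.4, -1.9]
width: 0.757
grip_force: 44.3
```

```bash
python3 - <<'E'
from h import *
from workcell import bot, imaging
c=imaging.read_camera('side')
T=imaging.read_camera('top')
s=bot.read_state(); print(s['time'],s['tool_pos'],s['width'],s['grip_force'],s['wrist_force'])
print([b for b in blobs(mask(c,(30,120,60),(50,255,255)))],[b[0] for b in blobs(mask(T,(30,120,60),(50,255,255)))])
b=s['tool_pos']; z0=b[2]-.0186
print('expected body',proj(c,(b[0],b[1],z0+.03)),'axis base',proj(c,(b[0],b[1],z0)))
rel(s,[(.566,.1464,.187)],-81.3)
E
```

```text
12.95 [ 0.5149583  -0.18760843  0.1874767 ] 0.7611464595323446 44.32354208256584 [-0.18270591  0.68571441 -1.2267701 ]
[([332.8, 114.9], [331, 113, 5, 5, 17]), ([413.8, 126.0], [407, 123, 15, 7, 64]), ([340.7, 135.1], [329, 125, 25, 20, 347]), ([411.8, 143.8], [404, 135, 16, 18, 198]), ([397.1, 151.2], [393, 147, 11, 10, 66]), ([394.6, 169.2], [387, 161, 17, 17, 228])] [[396.5, 199.5], [460.3, 259.0], [475.3, 256.4]]
expected body [345.68381396 133.29869016] axis base [345.36144778 140.16485591]
[ 0.201 -0.645  0.001]
turn [-0.002  0.004 -0.002]
```

Lifted cleanly. Moving over the box.

Emit:
step_arm:
  series:
    - {"x":0.02,"y":-0.06,"z":0,"ax":0,"ay":0,"az":0,"grip":1}
    - {"x":0.045,"y":-0.14,"z":0,"ax":0,"ay":0,"az":0,"grip":1}
    - {"x":0.07,"y":-0.22,"z":0,"ax":0,"ay":0,"az":0,"grip":1}
    - {"x":0.095,"y":-0.3,"z":0,"ax":0,"ay":0,"az":0,"grip":1}
    - {"x":0.12,"y":-0.38,"z":0,"ax":0,"ay":0,"az":0,"grip":1}
    - {"x":0.145,"y":-0.46,"z":0,"ax":0,"ay":0,"az":0,"grip":1}
    - {"x":0.17,"y":-0.54,"z":0,"ax":0,"ay":0,"az":0,"grip":1}
    - {"x":0.19,"y":-0.6,"z":0,"ax":0,"ay":0,"az":0,"grip":1}
    - {"x":0.2,"y":-0.63,"z":0,"ax":0,"ay":0,"az":0,"grip":1}
    - {"x":0.201,"y":-0.645,"z":0,"ax":0,"ay":0,"az":0,"grip":1}
    - {"x":0.201,"y":-0.645,"z":0,"ax":0,"ay":0,"az":0,"grip":1}
    - {"x":0.201,"y":-0.645,"z":0,"ax":0,"ay":0,"az":0,"grip":1}

```text
time: 14.15
tool_pos: [0.5664, 0.1449, 0.1881]
tcp_rot: [3.132, 0.236, -0.002]
wrist_force: [-0.5, -0.9, -0.2]
width: 0.757
grip_force: 44.4
```

```bash
python3 - <<'E'
from h import *
from workcell import bot, imaging
c=imaging.read_camera('side'); T=imaging.read_camera('top')
s=bot.read_state(); print(s['time'],s['tool_pos'],s['tcp_rot'],s['width'],s['wrist_force'])
print([b for b in blobs(mask(c,(30,120,60),(50,255,255)))],[b[0] for b in blobs(mask(T,(30,120,60),(50,255,255)))])
print('blue',blobs(mask(c,(95,80,60),(115,255,255)),8),blobs(mask(T,(95,80,60),(115,255,255)),8))
b=s['tool_pos']; z0=b[2]-.0186
print('expected axis base',proj(c,(b[0],b[1],z0)),proj(c,(b[0],b[1],z0+.07)))
lime=mask(c,(30,120,40),(55,255,255))>0
rows=np.where(lime[150:290,240:330].any(1))[0]+150
for r in rows: 
    x=np.where(lime[r,240:330])[0]+240; print(r,x.min(),x.max(),len(x),end=' | ')
print(); rel(s,[(.566,.1464,.187),(.566,.1464,.024)],-81.3)
E
```

```text
14.25 [0.56671607 0.14466724 0.18863701] [ 3.13230720e+00  2.34657880e-01 -5.69630683e-04] 0.7553887709382724 [-0.10668835  0.17496275 -0.79022585]
[([337.0, 115.6], [331, 112, 15, 6, 46]), ([413.8, 126.0], [407, 123, 15, 7, 63]), ([336.0, 133.6], [329, 126, 15, 16, 213]), ([408.1, 145.8], [393, 135, 27, 22, 278]), ([394.6, 169.2], [387, 161, 17, 17, 228]), ([285.3, 207.1], [274, 197, 21, 19, 261])] [[452.4, 162.9], [439.5, 172.3], [411.5, 253.4], [424.5, 250.8], [460.3, 259.0], [475.3, 256.4]]
blue [([278.6, 247.8], [271, 242, 16, 14, 110])] [([246.7, 186.3], [241, 181, 14, 11, 90])]
expected axis base [285.51139254 208.2139466 ] [284.1093998  192.30785231]
180 287 289 3 | 181 286 289 4 | 182 286 287 2 | 183 279 282 2 | 184 279 283 5 | 185 280 283 4 | 191 281 281 1 | 197 292 293 2 | 198 289 293 5 | 199 286 293 8 | 200 285 294 10 | 201 275 294 11 | 202 275 294 11 | 203 275 294 12 | 204 275 294 15 | 205 274 294 19 | 206 275 294 20 | 207 275 294 20 | 208 275 294 20 | 209 275 293 19 | 210 275 293 19 | 211 275 293 19 | 212 276 292 17 | 213 277 291 15 | 214 278 289 12 | 215 281 287 7 | 
[-0.001 -0.004  0.003]
[-0.001 -0.004  0.329]
turn [ 0.001  0.001 -0.004]
```

The cup hangs upright over the target (body columns 275–294, as expected) and the mate is undisturbed. Lowering it into the box.

Emit:
step_arm:
  series:
    - {"x":0,"y":-0.004,"z":0.03,"ax":0,"ay":0,"az":0,"grip":1}
    - {"x":0,"y":-0.004,"z":0.08,"ax":0,"ay":0,"az":0,"grip":1}
    - {"x":0,"y":-0.004,"z":0.13,"ax":0,"ay":0,"az":0,"grip":1}
    - {"x":0,"y":-0.004,"z":0.18,"ax":0,"ay":0,"az":0,"grip":1}
    - {"x":0,"y":-0.004,"z":0.23,"ax":0,"ay":0,"az":0,"grip":1}
    - {"x":0,"y":-0.004,"z":0.27,"ax":0,"ay":0,"az":0,"grip":1}
    - {"x":0,"y":-0.004,"z":0.29,"ax":0,"ay":0,"az":0,"grip":1}
    - {"x":0,"y":-0.004,"z":0.305,"ax":0,"ay":0,"az":0,"grip":1}
    - {"x":0,"y":-0.004,"z":0.305,"ax":0,"ay":0,"az":0,"grip":1}
    - {"x":0,"y":-0.004,"z":0.305,"ax":0,"ay":0,"az":0,"grip":1}

```text
time: 15.25
tool_pos: [0.5673, 0.1481, 0.0371]
tcp_rot: [-3.132, -0.237, -0.002]
wrist_force: [0.4, 0.3, -0.9]
width: 0.758
grip_force: 44.4
```

Emit:
step_arm:
  series:
    - {"x":0,"y":0,"z":0.006,"ax":0,"ay":0,"az":0,"grip":1}
    - {"x":0,"y":0,"z":0.012,"ax":0,"ay":0,"az":0,"grip":1}
    - {"x":0,"y":0,"z":0.016,"ax":0,"ay":0,"az":0,"grip":1}
    - {"x":0,"y":0,"z":0.016,"ax":0,"ay":0,"az":0,"grip":1}

```text
time: 15.65
tool_pos: [0.5663, 0.148, 0.0281]
tcp_rot: [3.133, 0.237, -0.001]
wrist_force: [-0.5, 0.3, -1.0]
width: 0.755
grip_force: 44.4
```

Emit:
step_arm:
  series:
    - {"x":0,"y":0,"z":0.003,"ax":0,"ay":0,"az":0,"grip":1}
    - {"x":0,"y":0,"z":0.006,"ax":0,"ay":0,"az":0,"grip":1}
    - {"x":0,"y":0,"z":0.006,"ax":0,"ay":0,"az":0,"grip":1}

```text
time: 15.95
tool_pos: [0.5664, 0.1481, 0.025]
tcp_rot: [-3.133, -0.237, 0.001]
wrist_force: [0.8, -0.1, -0.4]
width: 0.752
grip_force: 44.4
```

Emit:
step_arm:
  series:
    - {"x":0,"y":0,"z":0.003,"ax":0,"ay":0,"az":0,"grip":1}
    - {"x":0,"y":0,"z":0.003,"ax":0,"ay":0,"az":0,"grip":1}
    - {"x":0,"y":0,"z":0.003,"ax":0,"ay":0,"az":0,"grip":1}

```text
time: 16.25
tool_pos: [0.5665, 0.1481, 0.0237]
tcp_rot: [-3.133, -0.237, 0.0]
wrist_force: [1.9, -0.0, -0.6]
width: 0.757
grip_force: 44.5
```

Emit:
step_arm:
  series:
    - {"x":0,"y":0,"z":0.003,"ax":0,"ay":0,"az":0,"grip":1}
    - {"x":0,"y":0,"z":0.003,"ax":0,"ay":0,"az":0,"grip":1}
    - {"x":0,"y":0,"z":0.003,"ax":0,"ay":0,"az":0,"grip":1}

```text
time: 16.55
tool_pos: [0.5675, 0.1483, 0.0236]
tcp_rot: [-3.132, -0.237, -0.003]
wrist_force: [-1.1, 0.4, 5.1]
width: 0.756
grip_force: 44.8
```

Emit:
step_arm:
  series:
    - {"x":0,"y":0,"z":0.002,"ax":0,"ay":0,"az":0,"grip":1}
    - {"x":0,"y":0,"z":0.002,"ax":0,"ay":0,"az":0,"grip":1}

```text
time: 16.75
tool_pos: [0.5679, 0.1484, 0.0236]
tcp_rot: [-3.132, -0.237, -0.004]
wrist_force: [-3.3, 0.2, 10.6]
width: 0.76
grip_force: 45.1
```

The floor is reached (10 N, at the predicted height). I'll relieve the push, open just enough, check, then withdraw straight up.

Emit:
step_arm:
  series:
    - {"x":0,"y":0,"z":-0.004,"ax":0,"ay":0,"az":0,"grip":1}
    - {"x":0,"y":0,"z":-0.004,"ax":0,"ay":0,"az":0,"grip":-0.84}
    - {"x":0,"y":0,"z":-0.004,"ax":0,"ay":0,"az":0,"grip":-0.84}
    - {"x":0,"y":0,"z":-0.004,"ax":0,"ay":0,"az":0,"grip":-0.84}
    - {"x":0,"y":0,"z":-0.004,"ax":0,"ay":0,"az":0,"grip":-0.84}

```text
time: 17.25
tool_pos: [0.5644, 0.1547, 0.0229]
tcp_rot: [-3.124, -0.233, 0.004]
wrist_force: [-5.2, 23.9, 0.4]
width: 0.917
grip_force: 0.0
```

```bash
python3 - <<'E'
from h import *
from workcell import bot, imaging
c=imaging.read_camera('side'); T=imaging.read_camera('top')
s=bot.read_state(); print(s['time'],s['tool_pos'],s['width'],s['wrist_force'])
print('blue',blobs(mask(c,(95,80,60),(115,255,255)),8),blobs(mask(T,(95,80,60),(115,255,255)),8))
E
```

```text
17.35 [0.56439781 0.15474333 0.02296798] 0.9197299721589486 [-5.92281723 24.04447017  1.37606529]
blue [([278.6, 247.7], [271, 241, 16, 15, 115])] [([237.9, 185.4], [236, 182, 4, 6, 13]), ([250.1, 187.6], [248, 184, 6, 8, 31])]
```

The tool was pushed 6.6 mm toward +y with 24 N, so the right finger's back is against the tub's right wall. The mate's flap is unmoved. I'll relieve the force with a 4 mm shift to the left and rise slowly.

Emit:
step_arm:
  series:
    - {"x":0,"y":-0.008,"z":0,"ax":0,"ay":0,"az":0,"grip":-0.84}
    - {"x":0,"y":-0.008,"z":0,"ax":0,"ay":0,"az":0,"grip":-0.84}

```text
time: 17.55
tool_pos: [0.5651, 0.1545, 0.023]
tcp_rot: [-3.13, -0.237, 0.001]
wrist_force: [-2.2, 10.1, 0.1]
width: 0.92
grip_force: 0.1
```

Emit:
step_arm:
  series:
    - {"x":0,"y":0,"z":-0.005,"ax":0,"ay":0,"az":0,"grip":-0.84}
    - {"x":0,"y":0,"z":-0.012,"ax":0,"ay":0,"az":0,"grip":-0.84}
    - {"x":0,"y":0,"z":-0.02,"ax":0,"ay":0,"az":0,"grip":-0.84}
    - {"x":0,"y":0,"z":-0.02,"ax":0,"ay":0,"az":0,"grip":-0.84}

```text
time: 17.95
tool_pos: [0.5667, 0.1517, 0.034]
tcp_rot: [3.132, 0.237, 0.002]
wrist_force: [0.2, 0.2, -0.0]
width: 0.916
grip_force: 0.0
```

```bash
python3 - <<'E'
from h import *
from workcell import bot, imaging
c=imaging.read_camera('side'); T=imaging.read_camera('top')
s=bot.read_state(); print(s['time'],s['tool_pos'],s['width'],s['wrist_force'])
print('blue',blobs(mask(c,(95,80,60),(115,255,255)),8),blobs(mask(T,(95,80,60),(115,255,255)),8))
for n,k in (('side',c),('top',T)):
    m=mask(k,(30,120,40),(55,255,255)); m[:, :230]=0; m[:,325:]=0; print(n,blobs(m,3))
E
```

```text
18.05 [0.56632551 0.15158479 0.0335581 ] 0.9196387752060929 [ 0.36926773  0.68407975 -0.16981598]
blue [([278.6, 247.8], [271, 241, 16, 15, 113])] [([237.2, 185.9], [236, 184, 3, 4, 9]), ([250.0, 187.6], [248, 184, 6, 8, 37])]
side [([288.8, 220.0], [288, 218, 3, 6, 12]), ([283.3, 222.0], [281, 221, 5, 3, 13]), ([291.4, 240.4], [286, 234, 10, 15, 96]), ([278.8, 239.8], [278, 239, 3, 2, 4])]
top []
```

Emit:
step_arm:
  series:
    - {"x":0,"y":0,"z":-0.02,"ax":0,"ay":0,"az":0,"grip":-0.84}
    - {"x":0,"y":0,"z":-0.04,"ax":0,"ay":0,"az":0,"grip":-0.84}
    - {"x":0,"y":0,"z":-0.07,"ax":0,"ay":0,"az":0,"grip":-0.84}
    - {"x":0,"y":0,"z":-0.11,"ax":0,"ay":0,"az":0,"grip":-0.84}
    - {"x":0,"y":0,"z":-0.17,"ax":0,"ay":0,"az":0,"grip":-0.84}
    - {"x":0,"y":0,"z":-0.25,"ax":0,"ay":0,"az":0,"grip":-0.84}
    - {"x":0,"y":0,"z":-0.34,"ax":0,"ay":0,"az":0,"grip":-0.84}
    - {"x":0,"y":0,"z":-0.34,"ax":0,"ay":0,"az":0,"grip":-0.84}

```text
time: 18.85
tool_pos: [0.5713, 0.1532, 0.2136]
tcp_rot: [-3.13, -0.237, -0.025]
wrist_force: [-0.1, -0.7, 0.8]
width: 0.919
grip_force: 0.0
```

Emit:
step_arm:
  series:
    - {"x":-0.1,"y":0.06,"z":0,"ax":0,"ay":0,"az":0,"grip":-0.84}
    - {"x":-0.15,"y":0.14,"z":0,"ax":0,"ay":0,"az":0,"grip":-0.84}
    - {"x":-0.15,"y":0.23,"z":0,"ax":0,"ay":0,"az":0,"grip":-0.84}
    - {"x":-0.15,"y":0.32,"z":0,"ax":0,"ay":0,"az":0,"grip":-0.84}
    - {"x":-0.15,"y":0.4,"z":0,"ax":0,"ay":0,"az":0,"grip":-0.84}
    - {"x":-0.15,"y":0.45,"z":0,"ax":0,"ay":0,"az":0,"grip":-0.84}
    - {"x":-0.15,"y":0.45,"z":0,"ax":0,"ay":0,"az":0,"grip":-0.84}
    - {"x":-0.15,"y":0.45,"z":0,"ax":0,"ay":0,"az":0,"grip":-0.84}

```text
time: 19.65
tool_pos: [0.5257, -0.082, 0.204]
tcp_rot: [-3.133, -0.234, -0.001]
wrist_force: [-0.7, -0.1, 0.5]
width: 0.919
grip_force: 0.0
```

```bash
python3 - <<'E'
from h import *
from workcell import bot, imaging
c=imaging.read_camera('side'); T=imaging.read_camera('top')
s=bot.read_state(); print(s['time'],s['tool_pos'],s['width'],s['wrist_force'])
R=lambda k,lo,hi:[b for b in blobs(mask(k,lo,hi),8)]
for n,k in (('side',c),('top',T)):
    print(n,'lime',R(k,(30,120,60),(50,255,255)),'blue',R(k,(95,80,60),(115,255,255)))
pickle.dump((c,T),open('end.pkl','wb'))
m=mask(T,(30,120,60),(50,255,255)); m[:,320:]=0
n=mask(c,(30,120,60),(50,255,255)); n[:,:240]=0; n[:,320:]=0
f=lambda m:max(blobs(m,8),key=lambda b:b[1][4])[0]
print('flap',tri(T,f(m),c,f(n)))
print('target axis z.11',proj(T,(.566,.148,.113)),proj(c,(.566,.148,.113)))
# rough change map for other things
for nm,k in (('side',c),('top',T)):
    d=(cv2.absdiff(k['img'],load(nm+'2')['img']).max(2)>50).astype(np.uint8); print(nm,[(b[1]) for b in blobs(d,40)])
E
```

```text
19.75 [ 0.52557637 -0.0808945   0.20366527] 0.9224097337540027 [-0.10433291  0.66571949 -0.05094604]
side lime [([342.1, 115.8], [339, 113, 7, 5, 21]), ([413.8, 126.0], [407, 123, 15, 7, 64]), ([337.8, 134.7], [330, 126, 14, 16, 150]), ([411.9, 143.5], [404, 135, 16, 18, 191]), ([397.1, 151.2], [393, 147, 11, 10, 66]), ([394.6, 169.2], [387, 161, 17, 17, 227]), ([284.7, 222.8], [280, 217, 12, 14, 93]), ([285.6, 238.5], [278, 234, 18, 12, 76])] blue [([278.5, 247.9], [271, 242, 16, 14, 111])]
top lime [([452.4, 162.9], [446, 155, 12, 18, 115]), ([439.4, 172.3], [434, 161, 17, 18, 105]), ([273.6, 177.6], [267, 174, 14, 8, 71]), ([411.5, 253.4], [409, 245, 9, 17, 46]), ([424.5, 250.8], [415, 247, 18, 9, 119]), ([460.3, 259.0], [458, 249, 9, 19, 71]), ([475.2, 256.3], [468, 249, 16, 17, 125])] blue [([244.1, 185.7], [236, 180, 16, 12, 107])]
flap (array([0.56721681, 0.15701856, 0.11586201]), np.float64(0.0011095789527343126))
target axis z.11 [276.88230114 178.39325814] [286.29921547 221.23851904]
side [[306, 11, 300, 171, 8543], [408, 39, 11, 25, 75], [331, 47, 7, 11, 44], [315, 56, 14, 9, 48], [467, 74, 18, 5, 43], [489, 79, 25, 9, 64], [484, 78, 69, 131, 2464], [370, 85, 142, 74, 1260], [427, 85, 21, 6, 72], [367, 89, 31, 49, 485], [522, 90, 35, 7, 119], [576, 90, 46, 51, 290], [554, 94, 18, 30, 160], [557, 96, 22, 36, 178], [519, 108, 97, 128, 3185], [323, 139, 7, 13, 54], [454, 199, 27, 45, 175], [275, 214, 32, 34, 496], [469, 228, 16, 25, 121], [489, 244, 18, 10, 49], [512, 244, 7, 16, 47], [489, 249, 25, 10, 74], [450, 250, 27, 24, 160], [481, 258, 22, 29, 180]]
top [[344, 121, 69, 60, 1998], [339, 128, 8, 23, 80], [318, 148, 21, 14, 196], [338, 161, 11, 6, 52], [280, 173, 8, 10, 49], [297, 178, 107, 208, 6928], [257, 354, 38, 11, 198], [251, 374, 26, 12, 56], [247, 383, 39, 17, 103]]
```

```bash
python3 - <<'E'
from h import *
c,T=pickle.load(open('end.pkl','rb'))
def show(k,x0,x1,y0,y1):
    l=mask(k,(30,100,30),(55,255,255))>0; b=mask(k,(95,60,40),(115,255,255))>0; g=cv2.cvtColor(k['img'],cv2.COLOR_RGB2GRAY)
    for r in range(y0,y1): print(r,''.join('L' if l[r,x] else 'B' if b[r,x] else '0123456789'[min(9,g[r,x]//22)] for x in range(x0,x1)))
show(c,262,302,212,258); print(); show(T,230,296,166,204)
# expected outlines of upright cup at axis
for a in ((.5665,.149),(.5665,.153)):
  for z,r in ((.100,.033),(.086,.033),(.005,.028)):
    P=[[a[0]+r*np.cos(t),a[1]+r*np.sin(t),z] for t in np.linspace(0,6.28,60)]
    for k in (c,T):
        q=np.array([proj(k,X) for X in P]); print(a,z,q.min(0).round(1),q.max(0).round(1),end=' ')
    print()
E
```

```text
212 3454222222233334566666666666665656666666
213 3563222222233333466666666665554445556666
214 4653222222223333456666666653333333345556
215 5532222222223333346666565533333333333345
216 5522222222223333346655444333333333333334
217 542222222222333333555LLLLL33333333333333
218 532222222222333344565LLLLLLLLL3333333333
219 432222222222333456665LLLLLLLLL4443333333
220 32222222222223456666LLLLLLLLL45544333333
221 22222222222234566665LLLLLLLL356644333333
222 2222222222223566666LLLLLLLLL466654433333
223 2222222222234666666LLLLLLLL3466654433333
224 2222222222335776665LLLLLLLL4566654433333
225 222222222234577766LLLLLLLL34666655433333
226 222222222234577765LLLLLLLL45666655433333
227 222222222334567766LLLLLLL346666655433333
228 2222222223334677765LLLLLL456666654433333
229 2222222223334678876LLLL55666666653333333
230 2222222233334467876LLL567777666543333333
231 2222222233444456777766688777665443333333
232 2222222334455555667788888776654333343333
233 22222223345555555566777777655443L2333333
234 2222223344555554446666665555543LLL333333
235 2222223445555554LL56555555554LLLLL333334
236 2222223455555544
[... 3565 characters left out ...]
55555432224555332222333333333333
203 753222223333333344444455555555554322233322222234323333333333333333
(0.5665, 0.149) 0.1 [275.1 215.3] [297.3 233.1] (0.5665, 0.149) 0.1 [265.6 168. ] [288.3 190.3] 
(0.5665, 0.149) 0.086 [275.5 218.2] [297.5 235.9] (0.5665, 0.149) 0.086 [266.2 169. ] [288.7 191.1] 
(0.5665, 0.149) 0.005 [278.9 235.2] [296.9 250. ] (0.5665, 0.149) 0.005 [270.9 176.1] [289.  193.9] 
(0.5665, 0.153) 0.1 [274.5 216.3] [296.8 234.1] (0.5665, 0.153) 0.1 [264.2 168. ] [287.  190.3] 
(0.5665, 0.153) 0.086 [274.8 219.2] [296.9 236.9] (0.5665, 0.153) 0.086 [264.8 169. ] [287.3 191.1] 
(0.5665, 0.153) 0.005 [278.3 236.2] [296.3 251. ] (0.5665, 0.153) 0.005 [269.6 176.1] [287.7 193.9]
```

The colour maps fit an upright cup on the floor at about (0.566,0.15): the collar and base outlines match in both views. The mate's flap is where it was and the lid is up. Handing in.

```bash
python3 -c "
from workcell import bot
print(bot.finish_job())"
```

```text
the job is handed in; nothing more can be done
None
```

The job is handed in at about 20 s of the 51 s allowed: the leftmost lime cup stands upright on the box floor beside its mate, the lid is up, and no contact with the egg cup, dispenser or spoon was seen, though I did not re-measure them at the end; on release a finger pushed against the tub's right wall with about 24 N until I eased it off.

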